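Seat the keyed lid of a rock tumbler barrel

ROBOT

A 6-joint arm with a two-finger parallel gripper is mounted at the origin on the work surface. World frame = base frame: x ahead of the robot, y to its left, z up, the work surface at z = 0. Lengths are in mm, angles in degrees, forces in N, time in s.
With the tool pointing down it reaches from about 400 to 825 mm from the base axis. Payload 7 kg.
Tool frame: the origin (TCP) lies on the centre line of the jaws, within the pads' length; the fingertips stand 19 mm ahead of it and the grasp point (between the pads) is the TCP; z points along the fingers, y is the line along which they close (so a half turn about z gives the same grasp; the last joint's range is limited). The gripper opens to 85 mm and grips with 20 to 120 N. Pads are 22 mm wide; open, the fingers measure 114 mm over their backs; the gripper's body (76 mm by 85 mm) begins 54 mm behind the grasp point. The pads swing forward as they close: fully open they stand 13 mm farther back than shut.
Start: joints at [-55.915, 20.546, 0.682, 0, -70.136, -16.507], TCP at [203.83, -643.466, 250.302] pointing down, gripper open.
Joint ranges: [-176.03, 176.03], [-82.01, 121.73], [-58.28, 71.71], [-173.87, 95.51], [-174.79, -0.11], [-173.66, 173.66]. Speed limits (degrees/s): [136.94, 136.94, 172.46, 180, 180, 180].

INTERFACE

Orientations are given as [roll, pitch, yaw] about the fixed x, y, z axes, in that order (R = Rz(yaw) Ry(pitch) Rx(roll)).
In Python, from workcell import * gives the robot as it stands.
- The arm moves only by the tool apply_moves, never from a script. Its argument "moves" is a list of rows, each a list of 5 numbers: the shift along the world's x, y, z in mm, then the turn about the world's z in rad, then the closure, from 0 (fully open) to 1 (shut). A call has exactly 10 rows; each row is the pose to reach, as a shift and turn from the pose commanded when the call began; what a row does not reach only later rows make up. A row lasts 1/8 s, in which the tool goes at most 62.5 mm and 10.7 degrees, less where a joint would pass 70% of its speed; a pose out of reach is approached as far as the arm can. A call with a gripper value outside its range is refused whole. The fingers move at their own pace and stop on an object; the grip force is fixed at half the most. Time passes only in rows, so rows that repeat a pose let the fingers close, or fill a call up. It gives the time, the measured TCP pose, the force, the opening and the grip force at its end, in the units of the state.
- sense(): the state, without advancing time (a new reading comes with each control period).
- grab_frame(name): name is "scene" or "top" or "wrist"; returns a dict with "pixels" (420x560x3 uint8, blue, green, red), "range_z" (420x560 float32, mm along the optical axis (not along the pixel's ray), 0 where there is no reading), "fx", "fy", "cx", "cy" (pixels), "R" (3x3) and "t" (3): a world point X has camera coordinates R X + t; the wrist camera has in their place "mount" (4x4, takes a point from camera to tool coordinates, whose origin is the TCP and whose axes are the flange's). Camera axes: x right, y down, z forward; pixel columns grow to the right and rows downward; lengths in mm; the calibration is good to about 2 mm. The wrist camera is an equidistant fisheye: a pixel r from the principal point sees the ray r / f radians off the axis. A picture is of the moment at which its call begins: read the wrist's pose just before it.
- finish_job(): hands the job in; it is judged then, once.
The state is a dict: "clock": time; "q": joint angles; "joint_vel": joint speeds; "tau": joint torques, N m; "eef_pos": TCP position; "ee_rot": TCP orientation; "wrist_force": force on the tool from outside, world axes, zero at the start; "ft_torque": the same for the moment, N m; "grip_width": finger opening in mm; "grasp_force": force on a finger pad.
Only numpy, scipy, OpenCV 4.12 (cv2) and the standard library are available. Lean on these libraries where they do the work, as an engineer would, in place of code of your own. Each camera call takes 0.05 s, during which the arm holds its last target. There are 200 camera calls.

TASK

The orange lid of the rock tumbler barrel is on askew: the key under it rides on the seat instead of sitting in its slot. Turn the lid on its barrel, without lifting it off, until the key drops in and the lid sits flat and fully home (its grip bar then points at the two white marks on the barrel's rim), and let go. Leave the green lid and the rose quartz ball undisturbed.

Things in the scene. Friction and masses are not known exactly. Their poses are not given: they have to be found in the camera images.
- orange_lid: Loose 0.15 kg lid: orange disc 92 mm wide, 8 thick; black grip bar on top, 64 long, 14 wide, 28 high, white stripe along it; key 56 x 14 mm, 10 deep, under the disc, parallel to the bar. Origin: centre of the disc's underside; x along bar and key, z up. Starts 37-90 deg out of line either way, 10 mm proud: origin 94 mm above the barrel's. Half turns are alike. In line it drops by its weight.
- orange_barrel: Black rubber barrel, 110 mm wide, 84 high, fixed to the table. A central slot 28 mm wide, 72 long, 16 deep in its flat top is hidden by the lid; white marks on rim and side show its two ends. Origin: centre of the underside; x along the slot through the marks, z up. The key enters if centred within 4 mm and turned within 5 deg (10 deg if centred within 2 mm). Home: lid origin 84 mm above this.
- green_lid: The same lid in green, already home on a second barrel like the first, origin 84 mm above the table. To be left alone.
- quartz_center (a point): Centre of a pink rose quartz ball 60 mm in diameter, resting loose on a low white ceramic ring, 44 mm above the table. To be left alone.
Mind the look-alikes: they are no part of the job. Of the things that look like the orange_lid, the smallest one is meant.

How it is judged:
By the outcome, as a careful person would: the job done as asked, in the order asked, and still so for the second after the job is handed in, with the robot touching nothing.
It also fails if it takes over 30 s, if anything falls off the work surface, if the arm or the gripper's body presses on something with over 40 N, if the wrist force passes 120 N, or if a joint passes its speed limit or range.

## Working session

There is one attempt and no reset: what is moved stays moved. The work goes in short steps, Python scripts to look and compute and a tool call to move; the robot and the scene stay as the last step left them, time stands still between calls to the robot, and variables do not carry over. Pictures are saved under pics/ and viewed, at most 10 in all, crops included, and the job is handed in when it is done.

Besides the shell and the picture viewer there is one more tool, called by a JSON object that holds its "op" and its "data", one argument or row to a line. apply_moves: Moves the arm, as the interface text tells. Its arguments: {"type":"object","properties":{"moves":{"type":"array","items":{"type":"array","items":{"type":"number"}}}},"required":["moves"]}

```bash
mkdir -p pics; python3 - <<'E'
from workcell import *
import cv2,numpy as np,pickle
s=sense();print(s)
for n in("scene","top"):
    f=grab_frame(n);pickle.dump(f,open(n+".pkl","wb"));cv2.imwrite(f"pics/{n}0.png",f["pixels"]);print(n,f["fx"],f["cx"],f["cy"],f["R"],f["t"])
E
```

```text
{'clock': 0.0, 'q': array([-5.59124100e+01,  2.05922998e+01,  6.32866302e-01, -2.04721141e-02,
       -7.01352090e+01, -1.65068126e+01]), 'joint_vel': array([-0.00438934, -0.00237058, -0.02139367,  0.06685321,  0.01078201,
        0.00904153]), 'tau': array([ 5.44326740e-04, -5.83314872e+01,  2.93423688e+01,  6.93689972e+00,
       -5.88351322e-03,  5.61740478e-06]), 'eef_pos': array([ 203.72348967, -643.04543033,  249.34589114]), 'ee_rot': array([ 1.79903790e+02, -8.44162817e-03, -1.62426188e+02]), 'wrist_force': array([0.42343941, 0.10026531, 0.48593437]), 'ft_torque': array([-0.04244576,  0.00391475,  0.00638676]), 'grasp_force': 0.0, 'grip_width': 85.40102115165728}
scene 415.29780346748515 281.83907174212493 209.22462749147294 [[ 0.41394842  0.91000405  0.02322346]
 [ 0.51903504 -0.21498979 -0.82727385]
 [-0.74782975  0.35450249 -0.56131868]] [-304.63829365 -205.66052715 1284.7103057 ]
top 526.7333124411047 279.32126487694495 210.11764833301447 [[ 0.01940389 -0.99977417  0.00866555]
 [-0.9962775  -0.02006268 -0.08383699]
 [ 0.08399191 -0.00700653 -0.9964418 ]] [  39.80879759  569.56072362 1044.01619116]
```

View pics/scene0.png

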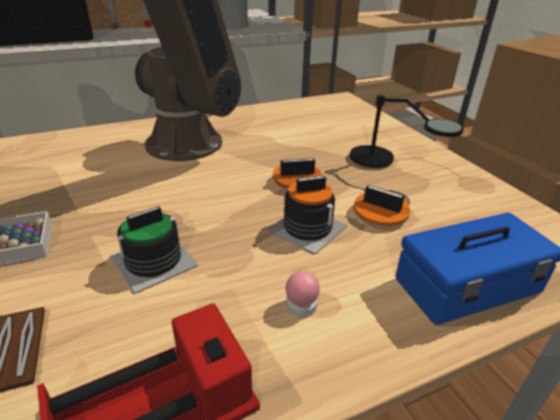

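View pics/top0.png

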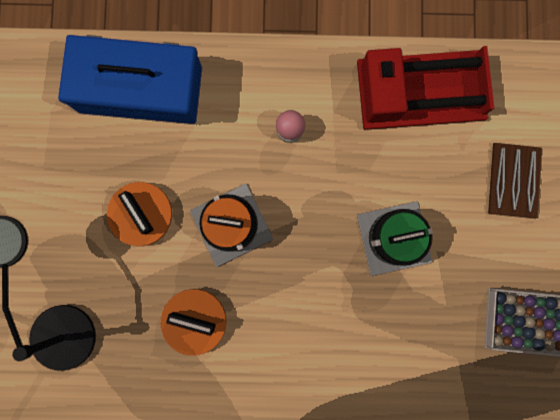

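The scene view shows the orange-lidded barrel at (310,205), with two larger lids on the table nearby. In the top view the target lid is at (228,222), its stripe runs nearly horizontally, and its rim marks are at about (217,197) and (240,246). The green lid is at (402,238) and the ball at (290,125).

```bash
cat > h.py <<'E'
import cv2,numpy as np
def cast(f,u,v,z):
    d=np.c_[(np.atleast_1d(u)-f["cx"])/f["fx"],(np.atleast_1d(v)-f["cy"])/f["fy"],np.ones(np.size(u))]@f["R"]
    o=-f["R"].T@f["t"]
    return o+d*((z-o[2])/d[:,2])[:,None]
def line(P):
    c=P[:,:2].mean(0);U,S,V=np.linalg.svd(P[:,:2]-c,full_matrices=False)
    q=(P[:,:2]-c)@V[0]
    return c,np.degrees(np.arctan2(V[0][1],V[0][0]))%180,np.ptp(q)
def measure(f,box=(185,180,275,270),zl=94):
    x0,y0,x1,y1=box
    hsv=cv2.cvtColor(f["pixels"],cv2.COLOR_BGR2HSV)[y0:y1,x0:x1].astype(int)
    H,S,V=hsv[...,0],hsv[...,1],hsv[...,2]
    o=((H<16)&(S>170)&(V>110)).astype(np.uint8)
    c=max(cv2.findContours(o,cv2.RETR_EXTERNAL,cv2.CHAIN_APPROX_NONE)[0],key=cv2.contourArea)
    P=cast(f,c[:,0,0]+x0,c[:,0,1]+y0,zl+8)
    (cx,cy),r=cv2.minEnclosingCircle(P[:,:2].astype(np.float32))
    e=cv2.fitEllipse(P[:,:2].astype(np.float32))
    print("disc",cx,cy,"r",r,"ellipse",e)
    w=((S<70)&(V>150)).astype(np.uint8)
    n,l,st,ce=cv2.connectedComponentsWithStats(w)
    for i in range(1,n):
        if st[i,4]<6: continue
        v,u=np.nonzero(l==i)
        print("white",ce[i]+[x0,y0],st[i,4],"z=bar",line(cast(f,u+x0,v+y0,zl+36)),"z=rim",cast(f,u+x0,v+y0,84).mean(0))
E
python3 - <<'E'
import pickle
from h import *
f=pickle.load(open("top.pkl","rb"));measure(f)
im=cv2.resize(f["pixels"][175:275,180:280],None,fx=6,fy=6,interpolation=cv2.INTER_CUBIC);cv2.imwrite("pics/crop.png",im)
o=-f["R"].T@f["t"];print("cam",o)
# depths
for u,v in((228,222),(215,222),(240,215),(228,255)):
    p=cast(f,u,v,0)[0];z=f["range_z"][v,u];d=(p-o);X=o+d*z/(f["R"]@d)[2];print(u,v,X)
E
```

```text
disc 537.8513793945312 151.24588012695312 r 46.0589485168457 ellipse ((537.18994140625, 151.3892059326172), (81.83029174804688, 90.86683654785156), 83.52928924560547)
white [215.94117647 197.64705882] 17 z=bar (array([580.22839068, 167.99051435]), np.float64(120.03527048220826), np.float64(7.40862221725337)) z=rim [585.09153349 173.24749723  84.        ]
white [224.31372549 221.19607843] 51 z=bar (array([537.46256123, 151.50332411]), np.float64(82.0769903462628), np.float64(53.28011952383443)) z=rim [540.27160102 155.96840402  84.        ]
white [239.         246.84615385] 13 z=bar (array([491.42848463, 123.59523236]), np.float64(90.92689072996674), np.float64(7.264677067453161)) z=rim [492.0264429  126.71984733  84.        ]
cam [ 478.97916682   58.54165424 1087.70666916]
228 222 [536.04983536 144.63760146 131.36184455]
215 222 [535.7000927  168.46520343 129.32177438]
240 215 [551.34752001 125.11832031 102.64180753]
228 255 [475.96892987 154.22616866   4.12459597]
```

View pics/crop.png

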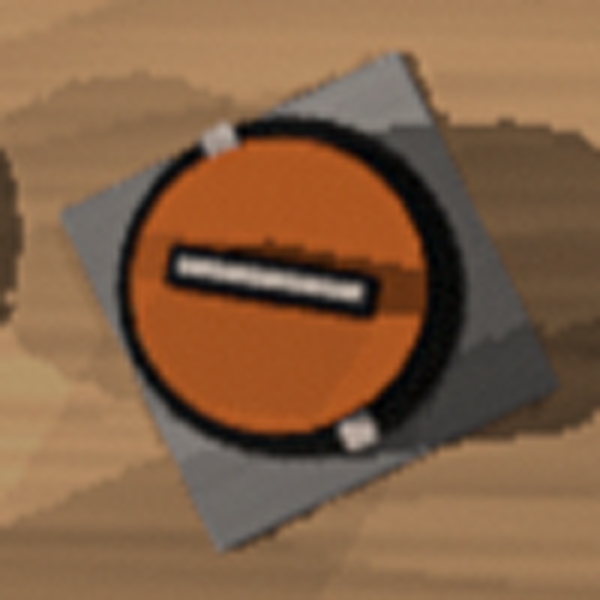

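Target lid: centre (537.7, 151.4), bar at 82.1°. The marks put the slot at 26.5° and the barrel centre at about (538.6, 150). I'll move above it with the tool's y axis at 172°.

{"op": "apply_moves", "data": {
  "moves": [
    [25, 52, 0, 0.1, 0],
    [50, 104, 0, 0.2, 0],
    [75, 156, 0, 0.3, 0],
    [100, 208, 0, 0.4, 0],
    [125, 260, 0, 0.5, 0],
    [150, 312, 0, 0.6, 0],
    [175, 364, 0, 0.7, 0],
    [200, 416, 0, 0.8, 0],
    [225, 468, 0, 0.9, 0],
    [250, 520, 0, 1.0, 0]
  ]
}}

```text
clock: 1.35
eef_pos: [454.1, -121.6, 250.4]
ee_rot: [-180.0, 0.0, -104.9]
wrist_force: [1.1, -1.8, 0.9]
grip_width: 85.2
grasp_force: 0.0
```

{"op": "apply_moves", "data": {
  "moves": [
    [17, 55, 0, 0.03, 0],
    [34, 110, 0, 0.06, 0],
    [51, 165, 0, 0.09, 0],
    [68, 220, 0, 0.126, 0],
    [84, 275, 0, 0.126, 0],
    [84, 275, 0, 0.126, 0],
    [84, 275, 0, 0.126, 0],
    [84, 275, 0, 0.126, 0],
    [84, 275, 0, 0.126, 0],
    [84, 275, 0, 0.126, 0]
  ]
}}

```text
clock: 2.6
eef_pos: [537.8, 150.9, 250.6]
ee_rot: [-180.0, 0.0, -98.0]
wrist_force: [-0.2, 0.0, 0.2]
grip_width: 85.4
grasp_force: 0.0
```

```bash
python3 - <<'E'
from workcell import *
import cv2,pickle
s=sense();print(s["clock"],s["eef_pos"],s["ee_rot"],s["q"],s["wrist_force"])
for n in("wrist","scene"):
    f=grab_frame(n);f["s"]=s;pickle.dump(f,open(n+"1.pkl","wb"))
    cv2.imwrite(f"pics/{n}1.png",f["pixels"])
    if n=="wrist":print(f["fx"],f["cx"],f["cy"],f["mount"])
E
```

```text
2.6 [537.81565957 150.86392599 250.6120543 ] [-1.79977566e+02  2.00771826e-02 -9.79597999e+01] [ 3.57527024e+01  9.59208180e+00 -1.42074843e+01  1.08293591e-03
 -6.61703442e+01 -4.37129435e+01] [-0.21609288  0.03046027  0.1576724 ]
325.19226210127806 280.2140415855657 213.00529753327112 [[-7.53933969e-04 -9.65022714e-01 -2.62165203e-01  6.70773414e+01]
 [ 9.99999663e-01 -6.42094234e-04 -5.12265523e-04 -2.78398881e-01]
 [ 3.26013100e-04 -2.62165500e-01  9.65022872e-01 -1.23391508e+02]
 [ 0.00000000e+00  0.00000000e+00  0.00000000e+00  1.00000000e+00]]
```

View pics/wrist1.png

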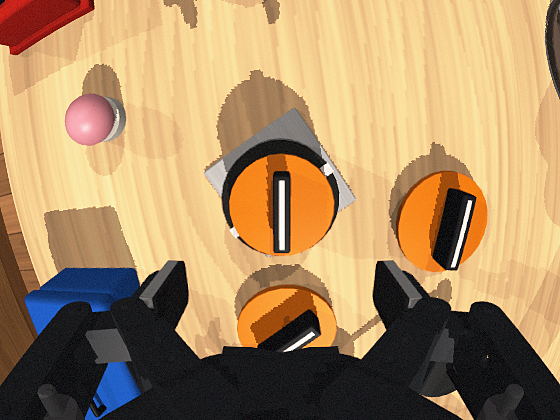

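The wrist view shows the target bar upright at (282,212), with rim marks at (328,170) and (234,232) and the fingers straddling it. I'll measure it from here.

```bash
cat >> h.py <<'E'
from scipy.spatial.transform import Rotation as Ro
def wcast(f,u,v,z):
    s=f["s"];R=Ro.from_euler("xyz",s["ee_rot"],degrees=True).as_matrix()
    a=np.c_[np.atleast_1d(u)-f["cx"],np.atleast_1d(v)-f["cy"]].astype(float);r=np.hypot(*a.T);th=r/f["fx"]
    d=np.c_[a/np.maximum(r,1e-9)[:,None]*np.sin(th)[:,None],np.cos(th)]
    M=f["mount"];d=d@M[:3,:3].T@R.T;o=R@M[:3,3]+s["eef_pos"]
    return o+d*((z-o[2])/d[:,2])[:,None]
def wmeasure(f,box=(205,125,355,262),zl=94):
    x0,y0,x1,y1=box
    hsv=cv2.cvtColor(f["pixels"],cv2.COLOR_BGR2HSV)[y0:y1,x0:x1].astype(int)
    H,S,V=hsv[...,0],hsv[...,1],hsv[...,2]
    o=((H<16)&(S>190)&(V>150)).astype(np.uint8)
    c=max(cv2.findContours(o,cv2.RETR_EXTERNAL,cv2.CHAIN_APPROX_NONE)[0],key=cv2.contourArea)
    P=wcast(f,c[:,0,0]+x0,c[:,0,1]+y0,zl+8)
    print("disc",cv2.minEnclosingCircle(P[:,:2].astype(np.float32)),cv2.fitEllipse(P[:,:2].astype(np.float32)))
    w=((S<50)&(V>190)).astype(np.uint8)
    n,l,st,ce=cv2.connectedComponentsWithStats(w)
    for i in range(1,n):
        if st[i,4]<10: continue
        v,u=np.nonzero(l==i)
        print("white",ce[i]+[x0,y0],st[i,4],"bar",line(wcast(f,u+x0,v+y0,zl+36)),"rim",wcast(f,u+x0,v+y0,84).mean(0))
E
python3 - <<'E'
import pickle
from h import *
f=pickle.load(open("wrist1.pkl","rb"));wmeasure(f)
E
```

```text
disc ((537.5283813476562, 152.1387939453125), 45.74868392944336) ((537.9489135742188, 150.30162048339844), (86.3692626953125, 91.39242553710938), 100.62263488769531)
white [338.07647059 183.58235294] 510 bar (array([490.74426455, 133.17676155]), np.float64(109.9228772029923), np.float64(51.459423964425525)) rim [483.57889457 142.38101648  84.        ]
white [216.78411911 175.75930521] 403 bar (array([582.23522933, 114.00184235]), np.float64(77.60279651110176), np.float64(28.121112621759707)) rim [592.31955936 119.59085938  84.        ]
white [281.5        214.83495146] 412 bar (array([537.41329438, 151.93280435]), np.float64(82.05782979493975), np.float64(55.23101830845117)) rim [539.04689998 164.67332226  84.        ]
white [233.87272727 232.10909091] 55 bar (array([576.91989112, 160.55215966]), np.float64(111.41844270328271), np.float64(8.402142076620155)) rim [586.00206766 174.91777021  84.        ]
```

{"op": "apply_moves", "data": {
  "moves": [
    [0, 0, -40, 0, 0],
    [0, 0, -80, 0, 0],
    [0, 0, -110, 0, 0],
    [0, 0, -125, 0, 0],
    [0, 0, -125, 0, 0.3],
    [0, 0, -125, 0, 0.6],
    [0, 0, -125, 0, 1],
    [0, 0, -125, 0, 1],
    [0, 0, -125, 0, 1],
    [0, 0, -125, 0, 1]
  ]
}}

```text
clock: 3.95
eef_pos: [538.3, 151.7, 126.2]
ee_rot: [-179.9, 0.0, -97.9]
wrist_force: [-1.3, -0.2, 5.8]
grip_width: 13.4
grasp_force: 59.0
```

```bash
python3 - <<'E'
import pickle
from h import *
f=pickle.load(open("wrist1.pkl","rb"))
im=f["pixels"][160:180,318:340];m=(im.min(2)>200)
v,u=np.nonzero(m);print(m.sum(),u.mean()+318,v.mean()+160)
m1=wcast(f,u.mean()+318,v.mean()+160,84)[0];m2=np.array([586.0,174.9,84]);print(m1,(m1+m2)/2,np.degrees(np.arctan2(*(m2-m1)[[1,0]])),np.linalg.norm(m2-m1))
E
```

```text
90 328.1111111111111 169.35555555555555
[491.41768804 128.0097646   84.        ] [538.70884402 151.4548823   84.        ] 26.37042719237318 105.56755141080828
```

{"op": "apply_moves", "data": {
  "moves": [
    [0, 0, 0, -0.12, 1],
    [0, 0, 0, -0.24, 1],
    [0, 0, 0, -0.36, 1],
    [0.5, 0, 0, -0.48, 1],
    [0.5, 0, 0, -0.6, 1],
    [0.5, 0, 0, -0.72, 1],
    [1, -0.5, 0, -0.84, 1],
    [1, -0.5, 0, -0.97, 1],
    [1, -0.5, 0, -0.97, 1],
    [1, -0.5, 0, -0.97, 1]
  ]
}}

```text
clock: 5.2
eef_pos: [538.7, 151.0, 125.1]
ee_rot: [180.0, -0.0, -153.3]
wrist_force: [-0.3, 0.5, -1.2]
grip_width: 12.6
grasp_force: 58.4
```

```bash
python3 - <<'E'
from workcell import *
import cv2,pickle
from h import *
s=sense();print(s)
f=grab_frame("wrist");f["s"]=s;pickle.dump(f,open("wrist2.pkl","wb"));cv2.imwrite("pics/wrist2.png",f["pixels"])
E
```

```text
{'clock': 5.2, 'q': array([ 3.57020124e+01,  1.63524452e+01, -2.34242107e+01, -9.53551938e-03,
       -5.02448202e+01, -9.90251415e+01]), 'joint_vel': array([ 0.03147094, -0.05234721,  0.11410452, -0.04862307, -0.03708864,
       -0.44355623]), 'tau': array([-3.94377013e-03, -4.81848085e+01,  2.46460104e+01,  5.94063789e+00,
       -9.30376955e-04, -4.72675567e-02]), 'eef_pos': array([538.65876357, 150.96153904, 125.12984752]), 'ee_rot': array([ 1.79996131e+02, -2.23602810e-02, -1.53329228e+02]), 'wrist_force': array([-0.31804759,  0.47202254, -1.18284171]), 'ft_torque': array([-0.02802233, -0.02000483, -0.02453875]), 'grasp_force': 58.39988708496094, 'grip_width': 12.607480471174956}
```

View pics/wrist2.png

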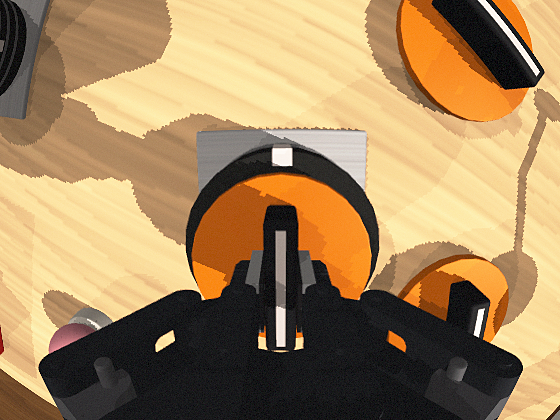

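The bar (282,205–350) now lines up with the mark at (283,155), and the wrist force of about -1.2 N suggests the lid is hanging free in the grip. I'll let go and rise.

{"op": "apply_moves", "data": {
  "moves": [
    [0, 0, 0, 0, 0.7],
    [0, 0, 0, 0, 0.3],
    [0, 0, 0, 0, 0],
    [0, 0, 0, 0, 0],
    [0, 0, 0, 0, 0],
    [0, 0, 20, 0, 0],
    [0, 0, 60, 0, 0],
    [0, 0, 100, 0, 0],
    [0, 0, 125, 0, 0],
    [0, 0, 125, 0, 0]
  ]
}}

```text
clock: 6.5
eef_pos: [539.8, 151.5, 252.7]
ee_rot: [180.0, 0.3, -153.5]
wrist_force: [0.1, 0.5, -1.2]
grip_width: 85.4
grasp_force: 0.0
```

```bash
python3 - <<'E'
from workcell import *
import cv2,pickle
from h import *
s=sense();print(s["clock"],s["eef_pos"],s["grip_width"],s["wrist_force"])
f=grab_frame("wrist");f["s"]=s;pickle.dump(f,open("wrist3.pkl","wb"));cv2.imwrite("pics/wrist3.png",f["pixels"])
g=grab_frame("scene");cv2.imwrite("pics/scene3.png",cv2.resize(g["pixels"][150:320,100:430],None,fx=2.4,fy=2.4))
wmeasure(f,zl=84)
# heights of the disc from wrist range
R=Ro.from_euler("xyz",s["ee_rot"],degrees=True).as_matrix();M=f["mount"]
hsv=cv2.cvtColor(f["pixels"],cv2.COLOR_BGR2HSV);m=(hsv[...,0]<16)&(hsv[...,1]>190)&(hsv[...,2]>150)&(f["range_z"]>0)
v,u=np.nonzero(m);a=np.c_[u-f["cx"],v-f["cy"]];r=np.hypot(*a.T);d=a/r[:,None]*np.tan(r/f["fx"])[:,None]
z=f["range_z"][v,u];X=(np.c_[d*z[:,None],z]@M[:3,:3].T+M[:3,3])@R.T+s["eef_pos"]
k=np.hypot(X[:,0]-538.5,X[:,1]-151)<48;X=X[k]
A=np.c_[X[:,:2]-[538.5,151],np.ones(len(X))]
w=np.abs(X[:,2]-np.median(X[:,2]))<6
print(len(X),np.median(X[:,2]),np.linalg.lstsq(A[w],X[w,2],rcond=None)[0])
E
```

```text
6.5 [539.78848428 151.51547319 252.70574806] 85.35480943938161 [ 0.12239276  0.47270077 -1.2297537 ]
disc ((540.5640869140625, 149.79367065429688), 45.91171646118164) ((540.5166015625, 149.64462280273438), (90.41463470458984, 90.64353942871094), 4.435765266418457)
white [319.18987342 140.66708861] 790 bar (array([477.14160469, 153.56458063]), np.float64(88.3723810151407), np.float64(60.61425024069722)) rim [476.71052033 158.17696974  84.        ]
white [281.  141.5] 110 bar (array([491.38429316, 127.08406219]), np.float64(116.52149898328616), np.float64(7.827263636451411)) rim [492.95763269 127.96975434  84.        ]
white [279. 208.] 335 bar (array([540.42812217, 149.73122402]), np.float64(26.430621454117578), np.float64(55.66561931072793)) rim [548.90357309 153.8041313   84.        ]
white [232.17741935 230.17741935] 62 bar (array([574.75758586, 123.11489211]), np.float64(57.10684040953236), np.float64(12.262502364650375)) rim [588.06434352 123.44198893  84.        ]
white [281.77358491 250.9245283 ] 53 bar (array([572.79284864, 168.43815564]), np.float64(119.02810488620081), np.float64(8.588669683490824)) rim [585.8231019  175.14375552  84.        ]
6296 91.85796030883236 [-1.84993176e-03 -1.15800968e-03  9.18465009e+01]
```

View pics/scene3.png

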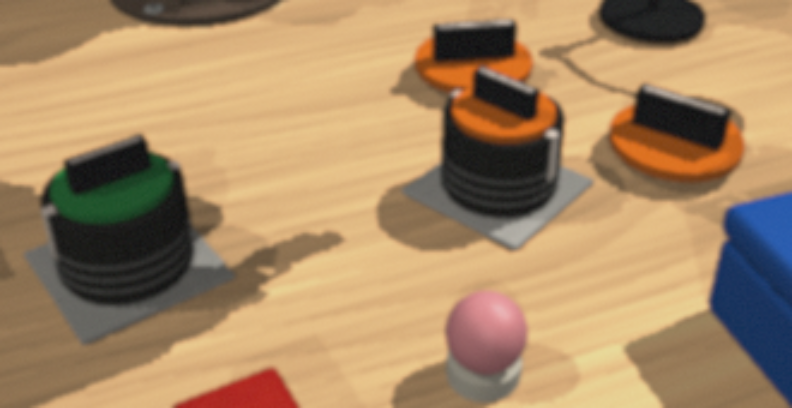

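View pics/wrist3.png

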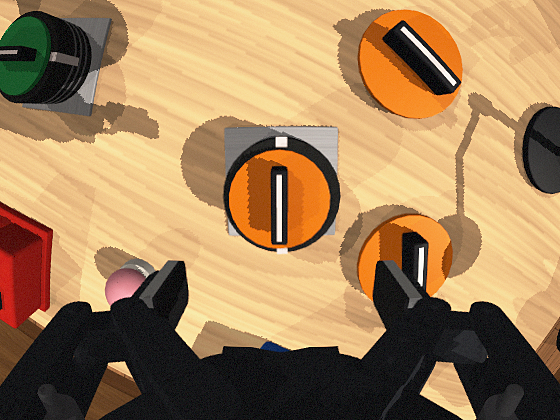

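The scene crop shows the lid sitting flat with its bar pointing at the marks. The ball (487,330) and the green lid (112,185) are in place. In the wrist view the bar (279,208) lies between the marks at (281,142) and (282,251). The disc top measures 91.9 mm (home is 92) and is level, so I'm handing in.

```bash
python3 -c "
from workcell import *
print(finish_job())"
```

```text
the job is handed in; nothing more can be done
None
```

The orange lid is turned home, flat and in line with its marks, and released; the job is handed in at about 6.6 s, with the green lid and quartz ball untouched.

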